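# Tip the rubber stoppers out of their tilt tray

### The arm

A 6-joint arm with a two-finger parallel gripper is mounted at the origin on a cart in front of the work surface, level with it; the furniture and walls round the work are solid. World frame = base frame: x ahead of the robot, y to its left, z up, the work surface at z = 0. Lengths are in mm, angles in rad, forces in N, time in s.
With the tool pointing down it reaches from about 275 to 1000 mm from the base axis. Payload 8.4 kg.
Tool frame: the origin (TCP) lies at the very end of the fingers, on their centre line; the grasp point (between the pads) lies 19 mm behind it; z points along the fingers, y is the direction in which the jaws open and shut (so a half turn about z gives the same grasp; the last joint's range is limited). The gripper opens to 85 mm and grips with 20 to 120 N. Pads are 22 mm wide; open, the fingers measure 114 mm over their backs; the gripper's body (76 mm by 85 mm) begins 54 mm behind the grasp point. The pads swing forward as they close: fully open they stand 13 mm farther back than shut.
Start: joints at [-1.189, 0.353, 1.633, -0, 1.155, -0.002], TCP at [234.028, -579.533, 231.281] pointing down, gripper open.
Joint ranges: [-2.63, 2.63], [-0.92, 2.1], [0.06, 2.66], [-1.3, 4.44], [0, 2.69], [-3.02, 3.02]. Speed limits (rad/s): [2.22, 2.22, 2.79, 3.14, 3.14, 3.14].

### API

Orientations are given as [roll, pitch, yaw] about the fixed x, y, z axes, in that order (R = Rz(yaw) Ry(pitch) Rx(roll)).
In Python, from rig import sense, grab_frame, get_calibration, sign_off, boxes_of, trace gives the robot as it stands.
- The arm moves only by the tool servo_tool, never from a script. Its argument "rows" is a list of rows, each a list of 3 entries, a list of its own where there are three numbers: the finger opening in mm, from 0 to 85.4, then the shift along the tool's x, y, z in mm, then the turn, a rotation vector about the tool's x, y, z in degrees. A call has 1 to 8 rows; each row shifts and turns the commanded pose from where the row before left it, along the tool's axes as they then stand; what a row does not reach is not made up. A row lasts 1/8 s, in which the tool goes at most 62.5 mm and 10.7 degrees, less where a joint would pass 70% of its speed; a pose out of reach is approached as far as the arm can. A call is refused whole if a number of a shift passes 62.5 or a number of a turn 10.7, either way. A call with a gripper value outside its range is refused whole. The fingers move at their own pace and stop on an object; "force" is the grip in N (left out, the last holds). Time passes only in rows, so rows that do not move let the fingers close. It gives the time, the measured TCP pose, the force and the opening at its end, in the units of the state.
- sense(): the state, without advancing time (a new reading comes with each control period).
- grab_frame(name): name is "side" or "top"; returns the picture (480x640x3 uint8, blue, green, red); there is no depth.
- get_calibration(name): a dict with "intrinsics" (3x3 intrinsics, pixels), "world_to_cam" (4x4, takes a point from world to camera coordinates). Camera axes: x right, y down, z forward; pixel columns grow to the right and rows downward; lengths in mm; the calibration is good to about 2 mm. A picture is of the moment at which its call begins. get_calibration takes no time and is no camera call.
- sign_off(): hands the job in, once; it reports no verdict.
Trained networks look in the newest picture that a camera, given by its name, has taken for a name from the list of things; names that differ only in an ending like _2 or _b are one class to them, and where a whole thing is asked for, a point or a joint stands for the part that bears it (a point fixed in the world has none). Each returns a list of dicts, best first, with "conf" (0 to 1); they miss things now and then, are a little off and sometimes report something else, mostly with a low value. They report only what shows in the picture. A call takes as long as a camera call. They do not tell look-alikes from the thing itself.
- boxes_of(camera, thing): "centre" ([x, y, z] in mm, in the coordinates of the camera as it stood for that picture, good to about 4 mm: the middle of the surface that is visible of it).
- trace(camera, thing): "mask" (480x640 bool, what is visible of it).
The state is a dict: "clock": time; "qpos": joint angles; "qvel": joint speeds; "joint_efforts": joint torques, N m; "eef_pos": TCP position; "tcp_rot": TCP orientation; "contact_force": force on the tool from outside, world axes, zero at the start; "wrist_torque": the same for the moment, N m; "opening": opening from 0.0 (shut) to 1.0 (fully open).
Only numpy, scipy, OpenCV 4.12 (cv2) and the standard library are available. Lean on these libraries where they do the work, as an engineer would, in place of code of your own. Each camera call takes 0.05 s, during which the arm holds its last target. There are 200 camera calls.

### The job

One of the two hinged tilt trays on the bench station holds two rubber stoppers, the other a porcelain crucible. Lift the handle on the free edge of the stopper tray until both stoppers slide down into the collecting bin in the middle, then lower that tray gently back onto its rest and let go. Leave the crucible's tray alone, the crucible standing in it.

Things in the scene. Friction and masses are not known exactly. Their poses are not given: they have to be found in the camera images.
- station: Fixed aluminium base plate, 98 x 380 mm, on the bench with a tray hinged at either end and an open grey bin in its middle. Origin: centre of the underside; y axis along the plate toward the left tray (within 5 degrees of world +y), z up. Bin centred on the origin: inside 81 (x) x 116 (y) mm, rim at z = 54 mm, inner floor at 11 mm.
- left_tray (a joint): Angle (rad) of the steel tray on the station's +y side: 0 = level on its rest, grows as the free edge is lifted, stop at 1.2. Hinge line parallel to station x, at y = 62, z = 62 mm, at the tray's open end by the bin. Tray inside 63 x 118 mm, floor at z = 66, walls 23 mm above it, 0.3 kg; falls if let go. Stoppers start to slide at 25 to 37 degrees; at 50 degrees for 1 s they are out.
- right_tray (a joint): The same for the mirror-image tray on the station's -y side, hinge line at y = -62, z = 62 mm.
- left_tray_handle (a point): Middle of the left tray's handle: a round steel bar 12 mm thick, parallel to station x, 50 mm clear between its two thin end arms, beyond the tray's free outer edge; free all round, the tray's end wall ends 22 mm below it and 34 mm inward. Level: station y = 217, z = 111 mm. Fixed to the tray, it moves and turns on an arc of 163 mm radius about the hinge line.
- right_tray_handle (a point): The same on the right tray; with the tray level at station y = -217, z = 111 mm.
- stopper_a: Rust-red rubber stopper, 31 mm wide, 25 mm high, tapered, standing in one of the trays (left or right, it varies). Origin: centre of its underside.
- stopper_b: Second, equal stopper, in line with the first (34 mm farther along the station's +y) in the same tray. Origin: centre of its underside.
- crucible: White porcelain crucible with lid, 45 mm wide, 47 mm high, standing in the other tray; fragile, to be left where it is. Origin: centre of its underside.
There are look-alikes about, which are no part of the job. What is shaped like the stopper_b but orange is not meant.

How it is judged:
By the outcome, as a careful person would: the job done as asked, in the order asked, and still so for the second after the job is handed in, with the robot touching nothing.
It also fails if it takes over 45 s, if anything falls off the work surface, if the arm or the gripper's body presses on something with over 40 N, if the wrist force passes 120 N, or if a joint passes its speed limit or range.

## Working session

There is one attempt and no reset: what is moved stays moved. The work goes in short steps, Python scripts to look and compute and a tool call to move; the robot and the scene stay as the last step left them, time stands still between calls to the robot, and variables do not carry over. Pictures are saved under pics/ and viewed, about 8 in all and at most 12, crops included, and the job is handed in when it is done.

Besides the shell and the picture viewer there is one more tool, called after ">>>" as name(argument=value, ...) on one line, values as JSON. servo_tool: Moves the arm, as the interface text tells. Its arguments: {"type":"object","properties":{"rows":{"type":"array","items":{"type":"array"}},"force":{"type":"number"}},"required":["rows"]}

```bash
mkdir -p pics
cat > h.py <<'E'
import numpy as np,cv2
from rig import *
def w(cam,p):
    T=np.array(get_calibration(cam)["world_to_cam"]);return (np.linalg.inv(T)@np.r_[p,1])[:3]
def px(cam,P):
    c=get_calibration(cam);q=np.array(c["intrinsics"])@(np.array(c["world_to_cam"])@np.r_[P,1])[:3];return q[:2]/q[2]
E
python3 - <<'E'
from h import *
for c in("top","side"):
    cv2.imwrite(f"pics/{c}1.png",grab_frame(c))
    for t in("station","stopper_a","crucible","left_tray_handle","right_tray_handle","left_tray","right_tray"):
        for d in boxes_of(c,t): 
            P=w(c,d["centre"]);print(c,t,round(d["conf"],2),P.round(),px(c,P).round())
print(sense())
E
```

```text
top station 0.63 [467. 155.  67.] [264. 266.]
top stopper_a 0.74 [572. 292.  24.] [204. 222.]
top stopper_a 0.54 [470. 267.  90.] [210. 265.]
top stopper_a 0.44 [471. 302.  91.] [193. 265.]
top crucible 0.84 [463.  32. 105.] [322. 265.]
top crucible 0.45 [471. 301.  94.] [194. 265.]
top left_tray_handle 0.56 [470. 276.  70.] [207. 266.]
top right_tray_handle 0.74 [472. 281.  70.] [205. 265.]
top right_tray_handle 0.65 [470.   6.  68.] [333. 263.]
top left_tray 0.63 [473. 280.  70.] [206. 265.]
top left_tray 0.5 [467.  33. 106.] [322. 263.]
top right_tray 0.84 [474.  12.  68.] [331. 261.]
side stopper_a 0.73 [571. 302.  26.] [284. 366.]
side stopper_a 0.68 [463. 271.  95.] [351. 322.]
side stopper_a 0.58 [470. 309.  92.] [348. 343.]
side crucible 0.65 [465.  43. 105.] [342. 224.]
side left_tray_handle 0.72 [468. 290.  72.] [348. 341.]
side right_tray_handle 0.74 [473.  31.  68.] [337. 235.]
side left_tray 0.87 [465. 292.  67.] [350. 344.]
side left_tray 0.67 [472. 308.  91.] [347. 343.]
side right_tray 0.87 [471.  30.  66.] [338. 235.]
{'clock': 0.8, 'qpos': array([-1.18941531e+00,  3.52965697e-01,  1.63341714e+00, -7.48330640e-06,
        1.15517383e+00, -2.38236418e-03]), 'qvel': array([-0.00074849, -0.00143759, -0.00121479, -0.00019916,  0.00117039,
       -0.00090968]), 'joint_efforts': array([-9.00095911e-04, -6.05100203e+01, -3.42429578e+01,  5.53995983e-05,
        8.34388175e-04,  8.95131819e-06]), 'eef_pos': array([ 234.01721058, -579.538565  ,  231.29505901]), 'tcp_rot': array([3.14155668e+00, 6.93203689e-06, 3.83766405e-01]), 'contact_force': array([-0.25814666,  0.37255582, -0.32464237]), 'wrist_torque': array([-0.0235549 ,  0.0127186 ,  0.02272248]), 'opening': 0.998680690256301}
```

View pics/top1.png

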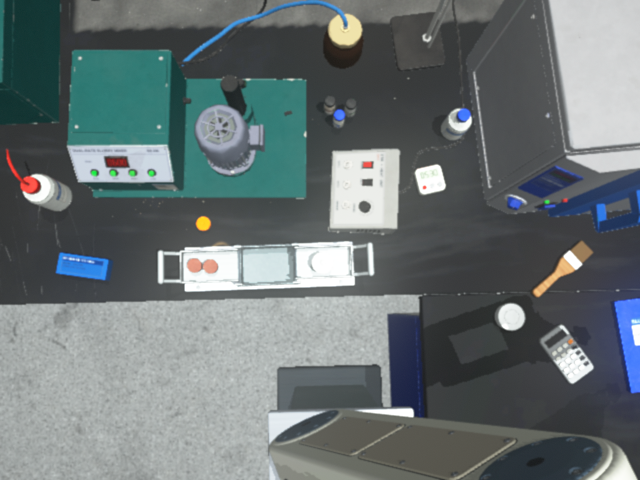

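View pics/side1.png

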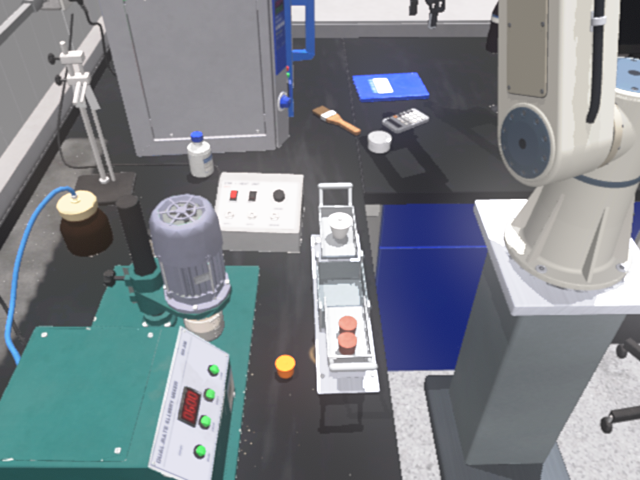

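The stoppers (rust-red, top px (194,265),(210,265)) stand in the left tray. The orange look-alike is on the bench at (204,223), and the crucible is in the right tray at (318,262). Next I'll locate the left handle bar precisely in both cameras.

Run:
```python
from h import *
def ray(c,uv,z):
    k=get_calibration(c);K=np.array(k["intrinsics"]);T=np.linalg.inv(np.array(k["world_to_cam"]))
    d=T[:3,:3]@np.linalg.inv(K)@np.r_[uv,1];o=T[:3,3];return o+d*(z-o[2])/d[2]
L=ray("top",(161,267),111);R=ray("top",(371,259.5),111);print(L,R,np.linalg.norm(L-R),np.degrees(np.arctan2(-(L-R)[0],(L-R)[1])),(L+R)/2)
a=cv2.imread("pics/top1.png")[235:300,145:245];b=cv2.imread("pics/side1.png")[290:400,300:390]
a=cv2.resize(a,None,fx=7.9,fy=7.9,interpolation=2)[:515,:790]
cv2.imwrite("pics/c1.png",a)
cv2.imwrite("pics/c2.png",cv2.resize(b,None,fx=5.4,fy=5.4,interpolation=2))
for P in (L,R): print(px("side",P))
```

```text
[466.95500912 365.05364301 111.        ] [471.35666621 -70.17015271 111.        ] 435.2460533340365 0.5794439046907428 [469.15583767 147.44174515 111.        ]
[353.1914803  365.94569872]
[335.76533827 185.37598324]
```

View pics/c1.png

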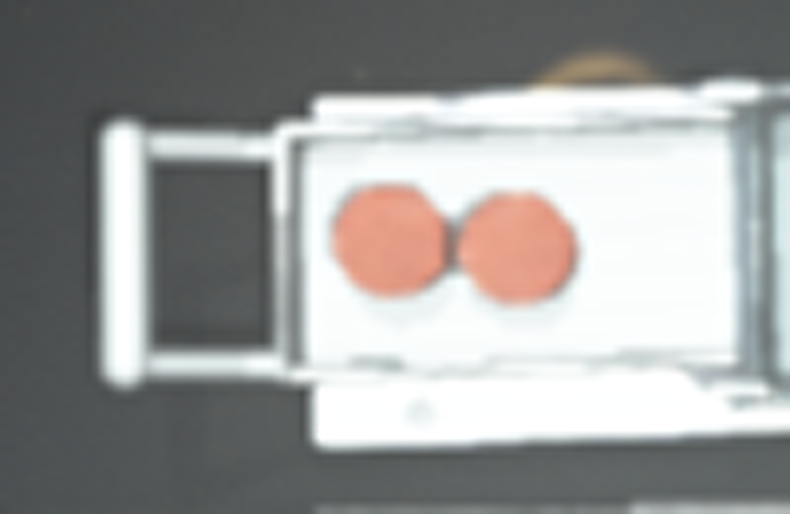

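View pics/c2.png

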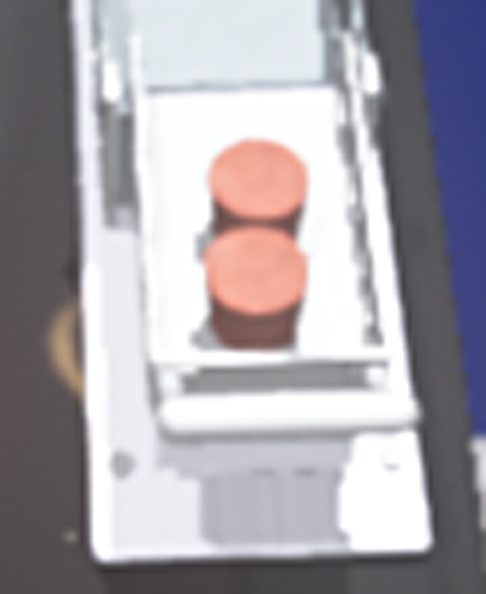

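Pictures 3 and 4 agree on the left handle bar: top (160.7,267.2), side (353.3,366.3) against a prediction of (353.2,365.9). That puts it at about (467,365,111), with station yaw about 0.6°. The handle spacing comes out at 435 mm (nominal 434). The stoppers are dull rust-red, in line and in the tray, so the left tray is the one.

>>> servo_tool(rows=[[85,[0,0,0],[0,0,10.6]],[85,[0,0,0],[0,0,10.6]],[60,[30,-50,0],[0,0,0]],[40,[35,-50,0],[0,0,0]],[40,[35,-55,0],[0,0,0]],[34,[35,-60,0],[0,0,0]],[34,[35,-60,0],[0,0,0]],[34,[35,-60,0],[0,0,0]]], force=40)

```text
clock: 1.8
eef_pos: [423.5, -260.5, 231.6]
tcp_rot: [3.141, -0.001, 0.014]
contact_force: [0.2, 0.4, 0.3]
opening: 0.397
```

>>> servo_tool(rows=[[34,[10,-60,0],[0,0,0]],[34,[10,-60,0],[0,0,0]],[34,[10,-60,0],[0,0,0]],[34,[5,-60,0],[0,0,0]],[34,[0,-60,0],[0,0,0]],[34,[0,-60,0],[0,0,0]],[34,[0,-60,0],[0,0,0]],[34,[0,-60,0],[0,0,0]]])

```text
clock: 2.8
eef_pos: [450.9, 220.3, 231.6]
tcp_rot: [-3.141, -0.001, 0.014]
contact_force: [0.9, 0.4, -0.0]
opening: 0.394
```

>>> servo_tool(rows=[[34,[0,-60,0],[0,0,0]],[34,[0,-40,20],[0,0,0]],[34,[0,0,40],[0,0,0]],[34,[0,0,20],[0,0,0]],[34,[0,0,0],[0,0,0]],[34,[0,0,0],[0,0,0]]])

```text
clock: 3.55
eef_pos: [450.3, 318.5, 152.2]
tcp_rot: [-3.141, -0.001, 0.014]
contact_force: [0.8, -0.7, 0.3]
opening: 0.397
```

>>> servo_tool(rows=[[34,[17,-46,0],[0,0,0]],[34,[0,0,0],[0,0,0]],[34,[0,0,20],[0,0,0]],[34,[0,0,0],[0,0,0]]])

```text
clock: 4.05
eef_pos: [465.4, 363.5, 131.0]
tcp_rot: [3.14, 0.001, 0.014]
contact_force: [0.4, -0.3, 0.4]
opening: 0.398
```

Run:
```python
from h import *
a=grab_frame("top")[215:315,125:265];b=grab_frame("side")[270:400,290:420]
cv2.imwrite("pics/d.png",np.hstack([cv2.resize(a,(400,286)),cv2.resize(b,(400,400))[57:343]]))
s=sense();print(s["eef_pos"],s["contact_force"],px("side",s["eef_pos"]))
```

```text
[466.22761272 364.12742639 132.13364864] [ 0.10394579 -0.07683993 -0.64320784] [354.34014935 356.42316983]
```

View pics/d.png

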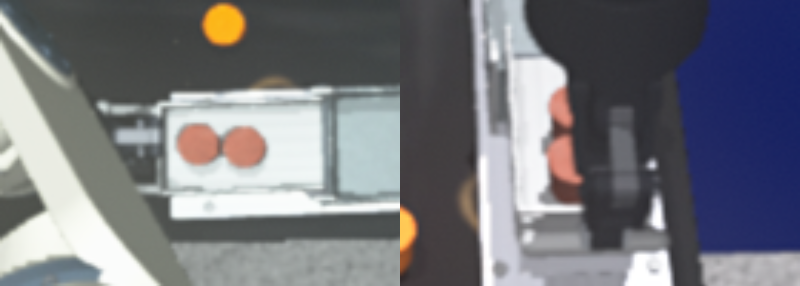

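Picture 5: the fingers are above the bar, straddling it, between the end arms. The stoppers are still in place. I'll descend and close.

>>> servo_tool(rows=[[34,[0,-1,15],[0,0,0]],[34,[0,0,15],[0,0,0]],[34,[0,0,7],[0,0,0]],[34,[0,0,0],[0,0,0]]])

```text
clock: 4.65
eef_pos: [465.6, 365.1, 93.3]
tcp_rot: [3.141, 0.001, 0.014]
contact_force: [0.2, -0.5, 0.1]
opening: 0.397
```

>>> servo_tool(rows=[[8,[0,0,0],[0,0,0]],[6,[0,0,0],[0,0,0]],[6,[0,0,0],[0,0,0]],[6,[0,0,0],[0,0,0]]], force=40)

```text
clock: 5.15
eef_pos: [466.3, 367.6, 95.3]
tcp_rot: [-3.138, -0.001, 0.013]
contact_force: [-3.2, 8.6, 0.5]
opening: 0.123
```

>>> servo_tool(rows=[[6,[0,2.3,-6.7],[0,0,0]],[6,[0,2.5,-6.7],[0,0,0]],[6,[0,3,-6.4],[0,0,0]],[6,[0,3.1,-6.4],[0,0,0]]])

```text
clock: 5.65
eef_pos: [466.4, 356.9, 121.8]
tcp_rot: [-3.137, -0.001, 0.013]
contact_force: [-4.2, 8.2, 1.2]
opening: 0.126
```

>>> servo_tool(rows=[[6,[0,3.4,-6.2],[0,0,0]],[6,[0,3.6,-6.2],[0,0,0]],[6,[0,4,-5.8],[0,0,0]],[6,[0,4.2,-5.8],[0,0,0]],[6,[0,4.5,-5.5],[0,0,0]],[6,[0,4.6,-5.4],[0,0,0]]])

```text
clock: 6.4
eef_pos: [466.8, 333.0, 157.2]
tcp_rot: [-3.136, -0.002, 0.013]
contact_force: [-5.2, 10.5, 4.6]
opening: 0.121
```

Run:
```python
from h import *
a=grab_frame("top")[215:315,125:265];b=grab_frame("side")[230:390,270:430]
cv2.imwrite("pics/e.png",np.hstack([cv2.resize(a,(400,286)),cv2.resize(b,(400,400))[57:343]]))
s=sense();print(s["eef_pos"],s["contact_force"],s["wrist_torque"])
```

```text
[466.8236776  332.79942899 157.64367154] [-6.25104382 10.04364682  6.90146035] [1.79360067 0.90860727 0.07429056]
```

View pics/e.png

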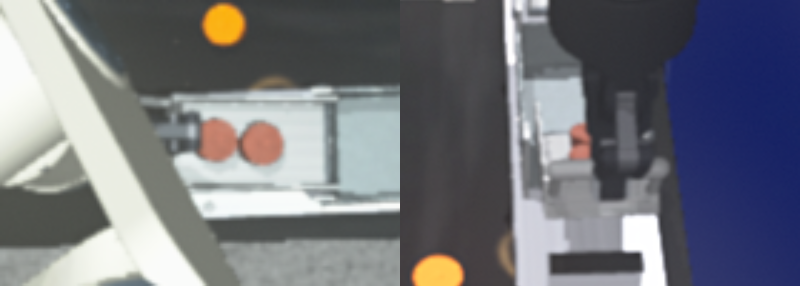

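Picture 6: the tray is tilted about 25° and still gripped, and the stoppers are still in it. I'll continue the arc.

>>> servo_tool(rows=[[6,[0,5,-5.1],[0,0,0]],[6,[0,5.1,-5],[0,0,0]],[6,[0,5.4,-4.6],[0,0,0]],[6,[0,5.5,-4.5],[0,0,0]],[6,[0,5.8,-4.1],[0,0,0]],[6,[0,5.8,-4.1],[0,0,0]],[6,[0,6.2,-3.5],[0,0,0]],[6,[0,6.2,-3.5],[0,0,0]]])

```text
clock: 7.5
eef_pos: [467.7, 287.8, 192.2]
tcp_rot: [-3.136, -0.003, 0.013]
contact_force: [-5.2, 8.2, 11.4]
opening: 0.121
```

>>> servo_tool(rows=[[6,[0,6.4,-3.1],[0,0,0]],[6,[0,6.4,-3],[0,0,0]],[6,[0,6.7,-2.4],[0,0,0]],[6,[0,6.7,-2.4],[0,0,0]],[6,[0,0,0],[0,0,0]],[6,[0,0,0],[0,0,0]],[6,[0,0,0],[0,0,0]],[6,[0,0,0],[0,0,0]]])

```text
clock: 8.5
eef_pos: [468.1, 260.7, 202.5]
tcp_rot: [-3.138, -0.002, 0.013]
contact_force: [-3.0, 6.2, 8.5]
opening: 0.118
```

>>> servo_tool(rows=[[6,[0,0,0],[0,0,0]],[6,[0,0,0],[0,0,0]],[6,[0,0,0],[0,0,0]],[6,[0,0,0],[0,0,0]],[6,[0,0,0],[0,0,0]],[6,[0,0,0],[0,0,0]]])

```text
clock: 9.25
eef_pos: [468.1, 260.7, 202.5]
tcp_rot: [-3.138, -0.002, 0.013]
contact_force: [-3.5, 5.4, 8.4]
opening: 0.116
```

Run:
```python
from h import *
a=grab_frame("top")[215:315,145:285];b=grab_frame("side")[200:390,250:440]
cv2.imwrite("pics/f.png",np.hstack([cv2.resize(a,(400,286)),cv2.resize(b,(400,400))[57:343]]))
for c in("top","side"):
    for d in boxes_of(c,"stopper_a"):
        print(c,round(d["conf"],2),w(c,d["centre"]).round())
s=sense();print(s["eef_pos"],s["contact_force"],s["wrist_torque"])
```

```text
top 0.64 [497. 188.  38.]
top 0.49 [471. 148.  35.]
side 0.58 [570. 301.  27.]
[468.07185302 260.73690226 202.49126005] [-3.36217608  5.10064555  6.93496637] [ 1.07625075  0.62238279 -0.00927189]
```

View pics/f.png

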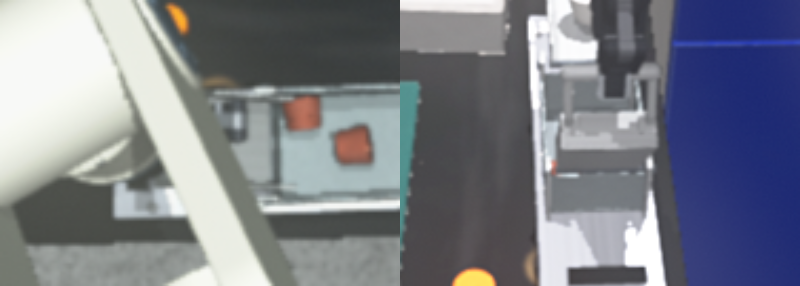

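Picture 7: both stoppers lie in the bin, at about (497,188,38) and (471,148,35), below the 54 mm rim, and the tray is empty. I'll lower it along the same arc.

>>> servo_tool(rows=[[6,[0,-6.7,2.4],[0,0,0]],[6,[0,-6.7,2.4],[0,0,0]],[6,[0,-6.4,3],[0,0,0]],[6,[0,-6.4,3.1],[0,0,0]],[6,[0,-6.2,3.5],[0,0,0]],[6,[0,-6.2,3.5],[0,0,0]],[6,[0,-5.8,4.1],[0,0,0]],[6,[0,-5.8,4.1],[0,0,0]]])

```text
clock: 10.45
eef_pos: [467.4, 310.5, 175.8]
tcp_rot: [-3.14, -0.002, 0.014]
contact_force: [0.2, 0.3, 1.4]
opening: 0.123
```

>>> servo_tool(rows=[[6,[0,-5.5,4.5],[0,0,0]],[6,[0,-5.4,4.6],[0,0,0]],[6,[0,-5.1,5],[0,0,0]],[6,[0,-5,5.1],[0,0,0]],[6,[0,-4.6,5.4],[0,0,0]],[6,[0,-4.5,5.5],[0,0,0]],[6,[0,-4.2,5.8],[0,0,0]],[6,[0,-4,5.8],[0,0,0]]])

```text
clock: 11.45
eef_pos: [466.9, 348.6, 133.2]
tcp_rot: [-3.14, -0.002, 0.014]
contact_force: [-0.2, 4.8, 3.8]
opening: 0.122
```

>>> servo_tool(rows=[[6,[0,-3.6,6.2],[0,0,0]],[6,[0,-3.4,6.2],[0,0,0]],[6,[0,-3.1,6.4],[0,0,0]],[6,[0,-3,6.4],[0,0,0]],[6,[0,-1.3,3.3],[0,0,0]],[6,[0,-1.2,3.4],[0,0,0]],[6,[0,0,0],[0,0,0]]])

```text
clock: 12.32
eef_pos: [466.7, 364.5, 101.1]
tcp_rot: [-3.14, -0.001, 0.014]
contact_force: [-0.4, 7.7, 2.6]
opening: 0.117
```

>>> servo_tool(rows=[[6,[0,-0.7,1.5],[0,0,0]],[6,[0,-0.6,1.5],[0,0,0]],[6,[0,-0.4,1.2],[0,0,0]],[6,[0,0,0],[0,0,0]]])

```text
clock: 12.82
eef_pos: [466.7, 366.0, 97.0]
tcp_rot: [-3.14, -0.001, 0.014]
contact_force: [-0.3, 6.8, 1.3]
opening: 0.123
```

>>> servo_tool(rows=[[6,[0,-0.3,0.8],[0,0,0]],[6,[0,-0.2,0.8],[0,0,0]],[6,[0,0,0],[0,0,0]],[6,[0,0,0],[0,0,0]]])

```text
clock: 13.32
eef_pos: [466.7, 366.5, 95.5]
tcp_rot: [-3.14, -0.002, 0.014]
contact_force: [0.2, 6.8, 2.1]
opening: 0.119
```

>>> servo_tool(rows=[[6,[0,0,0.7],[0,0,0]],[6,[0,0,0.7],[0,0,0]],[6,[0,0,0],[0,0,0]],[6,[0,0,0],[0,0,0]]])

```text
clock: 13.82
eef_pos: [466.7, 366.9, 94.1]
tcp_rot: [-3.139, -0.002, 0.014]
contact_force: [0.0, 7.8, 1.6]
opening: 0.121
```

>>> servo_tool(rows=[[6,[0,0,0.7],[0,0,0]],[6,[0,0,0.7],[0,0,0]],[6,[0,0,0],[0,0,0]],[6,[0,0,0],[0,0,0]]])

```text
clock: 14.32
eef_pos: [466.7, 367.3, 92.9]
tcp_rot: [-3.138, -0.002, 0.013]
contact_force: [-1.5, 9.8, 3.1]
opening: 0.121
```

Run:
```python
from h import *
b=grab_frame("side")[290:400,300:420];o=cv2.imread("pics/side1.png")[290:400,300:420]
cv2.imwrite("pics/g.png",np.hstack([cv2.resize(o,(396,363)),cv2.resize(b,(396,363))]))
s=sense();print(s["eef_pos"],s["contact_force"],s["wrist_torque"])
```

```text
[466.696585   367.29038916  92.90156711] [-1.00208733  9.75282703  2.64253181] [1.36794172 0.2236321  0.00910078]
```

View pics/g.png

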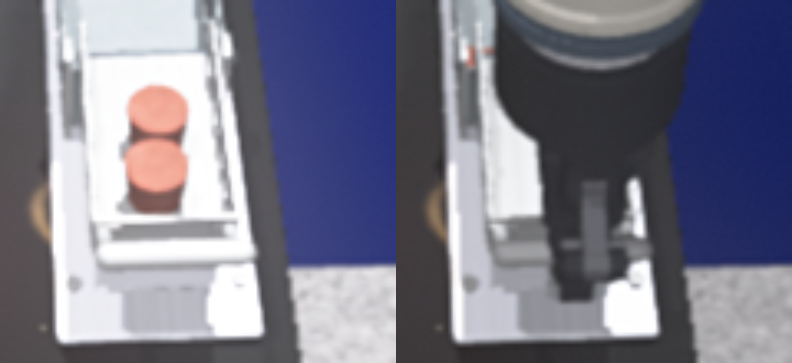

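Picture 8: the bar appears 2–3 mm above its rest position, and y still follows the arc as it sinks, so I'll keep lowering.

>>> servo_tool(rows=[[6,[0,-0.2,0.7],[0,0,0]],[6,[0,-0.2,0.7],[0,0,0]],[6,[0,0,0],[0,0,0]],[6,[0,0,0],[0,0,0]]])

```text
clock: 14.88
eef_pos: [466.7, 367.7, 91.5]
tcp_rot: [-3.138, -0.002, 0.013]
contact_force: [-1.1, 9.7, 2.3]
opening: 0.121
```

>>> servo_tool(rows=[[6,[0,-0.2,0.7],[0,0,0]],[6,[0,-0.2,0.7],[0,0,0]],[6,[0,0,0],[0,0,0]],[6,[0,0,0],[0,0,0]]])

```text
clock: 15.38
eef_pos: [466.7, 367.8, 91.1]
tcp_rot: [-3.139, -0.002, 0.014]
contact_force: [-5.1, 5.2, 13.2]
opening: 0.121
```

>>> servo_tool(rows=[[6,[0,0,-0.5],[0,0,0]],[10,[0,0,0],[0,0,0]],[16,[0,0,0],[0,0,0]],[26,[0,0,0],[0,0,0]],[26,[0,0,0],[0,0,0]],[26,[0,0,0],[0,0,0]]])

```text
clock: 16.12
eef_pos: [465.9, 365.8, 89.8]
tcp_rot: [3.141, 0.0, 0.014]
contact_force: [0.3, -0.5, -0.9]
opening: 0.307
```

>>> servo_tool(rows=[[26,[0,1,-6],[0,0,0]],[26,[0,0,-12],[0,0,0]],[26,[0,0,-30],[0,0,0]],[26,[0,0,-50],[0,0,0]],[26,[0,0,-50],[0,0,0]],[26,[0,-50,-20],[0,0,0]],[26,[0,-60,0],[0,0,0]],[26,[0,-60,0],[0,0,0]]])

```text
clock: 17.12
eef_pos: [463.9, 536.9, 260.2]
tcp_rot: [-3.14, -0.002, 0.013]
contact_force: [1.1, -0.5, -0.2]
opening: 0.307
```

Run:
```python
from h import *
a=grab_frame("top")[215:315,145:385];b=grab_frame("side")[170:400,290:420]
cv2.imwrite("pics/i.png",np.hstack([cv2.resize(a,(480,200)),cv2.resize(b[-100:],(260,200))]))
for c in("top","side"):
  for t in ("stopper_a","crucible"):
    for d in boxes_of(c,t):
        print(c,t,round(d["conf"],2),w(c,d["centre"]).round())
s=sense();print(s["clock"],s["eef_pos"],s["contact_force"],s["wrist_torque"])
o=cv2.imread("pics/side1.png")[340:385,320:385];n=grab_frame("side")[340:385,320:385]
print("diff",cv2.absdiff(o,n)[22:].mean(),cv2.phaseCorrelate(o[20:,:,1].astype(float),n[20:,:,1].astype(float)))
```

```text
top stopper_a 0.6 [570. 295.  25.]
top stopper_a 0.56 [467. 144.  35.]
top crucible 0.83 [470.  31. 109.]
side stopper_a 0.92 [571. 300.  23.]
side stopper_a 0.46 [474. 159.  39.]
side crucible 0.66 [469.  45. 107.]
17.425 [463.66429822 534.28143214 258.4949194 ] [ 0.20030831  1.09992309 -0.02441512] [-0.0056245   0.00824579  0.00076581]
diff 94.41293199554069 ((-0.016914089803847787, 1.0865349149656964), 0.5274415135226592)
```

View pics/i.png

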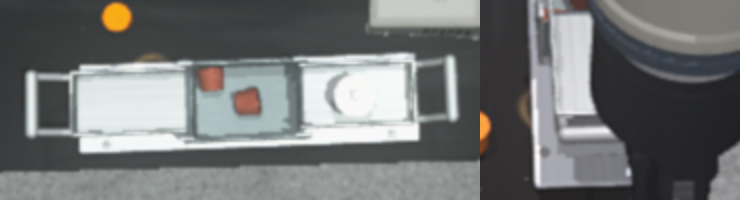

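Picture 9: the left tray is empty and level, with its bar at top px (160.5,267) as at the start. Both stoppers are in the bin at about (250,254) and (268,266), the crucible is still in the right tray, and the gripper is clear. Handing in.

```bash
python3 -c "
from rig import *
print(sign_off())"
```

```text
the job is handed in; nothing more can be done
None
```

The job is done and handed in at about 17.5 s of the 45 s allowed. I gripped the left (stopper) tray's handle and lifted it along its arc to about 55° for just over a second. Both stoppers slid into the bin. I then lowered the tray until it touched its rest (about 13 N), let go and moved the gripper clear.

**Last checks**
- **Stoppers:** both show in the bin in the last top picture. The networks reported only one of them there in that frame; both had been located in the bin earlier, below the rim.
- **Left tray:** it is empty, and its handle is back at its starting pixel in the top view.
- **Crucible:** it still stands in the right tray, with its position unchanged within the networks' error.
- **Forces:** the wrist readings after each move stayed under about 15 N. The gripper was touching nothing at the end.

**Disagreements**
- **Rest height:** contact came about 4 mm lower in tool height than where I first gripped the bar, so the bar probably shifted in the pads. I lowered by force until it touched.
- **Side view:** the side-camera comparison of the handle before and after was useless because the gripper blocked the view.

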